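# Put the blue setting block back in its rack slot and lock the rack

## Robot

A 6-joint arm with a two-finger parallel gripper is mounted at the origin on the work surface. World frame = base frame: x ahead of the robot, y to its left, z up, the work surface at z = 0. Lengths are in mm, angles in rad, forces in N, time in s.
With the tool pointing down it reaches from about 250 to 775 mm from the base axis. Payload 4 kg.
Tool frame: the origin (TCP) lies between the finger pads; the fingertips stand 8 mm ahead of it and the grasp point (between the pads) lies 11 mm behind it; z points along the fingers, y is the line along which they close (so a half turn about z gives the same grasp; the last joint's range is limited). The gripper opens to 94 mm and grips with 3 to 60 N. Pads are 16 mm wide; open, the fingers measure 119 mm over their backs; the gripper's body (75 mm by 177 mm) begins 78 mm behind the grasp point.
Start: joints at [-1.245, 0.087, 1.371, -0, 1.684, -0.103], TCP at [228.679, -500.226, 213.506] pointing down, gripper open.
Joint ranges: [-3.1, 3.1], [-0.76, 2.03], [0.27, 2.55], [-1.08, 4.22], [0.17, 2.65], [-2.57, 2.57]. Speed limits (rad/s): [2.79, 2.79, 3.14, 3.14, 3.14, 3.14].

## Interface

Orientations are given as [roll, pitch, yaw] about the fixed x, y, z axes, in that order (R = Rz(yaw) Ry(pitch) Rx(roll)).
In Python, from bench import move_to, move_l, move_joints, set_gripper, sleep, inverse_kinematics, observe, camera, camera_model, Unreachable, close_job, silhouettes, tip_of gives the robot as it stands. Calls block until the motion is done:
- move_to(position, orientation): joint-space move of the TCP to a pose.
- move_l(position, rotation=None, vel=150, stop_force=None): straight line of the TCP; rotation=None keeps the orientation; vel is the mean speed in mm/s. With stop_force (N) it stops when the force on the tool has changed by that much, and returns True; else False.
- move_joints(angles): joint-space move.
- set_gripper(opening, strength=None): finger opening in mm; strength is the grip in N (None keeps the last); returns when the fingers have stopped.
- sleep(seconds).
- inverse_kinematics(position, orientation): joint angles nearest the present ones, or None.
- observe(): the state.
- camera(name): name is "side" or "top"; returns the picture (480x640x3 uint8, red, green, blue); there is no depth.
- camera_model(name): a dict with "intrinsics" (3x3 intrinsics, pixels), "cam_to_world" (4x4, takes a point from camera to world coordinates). Camera axes: x right, y down, z forward; pixel columns grow to the right and rows downward; lengths in mm; the calibration is good to about 2 mm. A picture is of the moment at which its call begins. camera_model takes no time and is no camera call.
A pose or a line that the arm cannot do raises Unreachable and nothing moves.
- close_job(): hands the job in; it is judged then, once.
Trained networks look in the newest picture that a camera, given by its name, has taken for a name from the list of things; names that differ only in an ending like _2 or _b are one class to them, and where a whole thing is asked for, a point or a joint stands for the part that bears it (a point fixed in the world has none). Each returns a list of dicts, best first, with "score" (0 to 1); they miss things now and then, are a little off and sometimes report something else, mostly with a low value. They report only what shows in the picture. A call takes as long as a camera call. They do not tell look-alikes from the thing itself.
- silhouettes(camera, thing): "region" (480x640 bool, what is visible of it).
- tip_of(camera, thing): "position" ([x, y, z] in mm, in world coordinates, good to about 4 mm: a listed point, or the origin of a listed thing).
The state is a dict: "clock": time; "joint_pos": joint angles; "dq": joint speeds; "joint_torque": joint torques, N m; "position": TCP position; "tool_rot": TCP orientation; "contact_force": force on the tool from outside, world axes, zero at the start; "wrist_torque": the same for the moment, N m; "gripper_width": finger opening in mm; "grasp_force": force on a finger pad.
Only numpy, scipy, OpenCV 4.12 (cv2) and the standard library are available. Lean on these libraries where they do the work, as an engineer would, in place of code of your own. Each camera call takes 0.05 s, during which the arm holds its last target. There are 200 camera calls.

## Task

Put the blue-ended setting block back in the channel marked blue on the rack that slopes down away from the robot: coloured end uphill, lying flat on the slope with its plain end tucked under the lip and slid gently down until it bears on the end stop. The blue cradle may be clamped a few millimetres to one side of its label, so feel for it. Then turn the rack's black lock knob clockwise to its end stop so that the comb bar closes behind the blocks. Leave the red and yellow blocks and the other things on the bench where they are.

Things in the scene. Friction and masses are not known exactly. Their poses are not given: they have to be found in the camera images.
- block_blue: the block to put away: steel bar 90 x 28 x 32 mm (x, y, z), 0.5 to 0.75 kg, lying on the bench. Origin: centre of its underside; +x points to the blue end (last 24 mm of its length is blue), z up.
- foot_blue (a point): point at the bottom edge of the blue block's plain end: 45 mm from its origin along its -x, in the underside.
- block_yellow: same bar with a yellow end, lying on the bench, still in use: leave it.
- block_red: same bar with a red end, lying home in its own channel on the rack: leave it there.
- rack: grey fixed rack, its deck rising at 25 degrees along +x. Origin at bench level, middle channel, below the end stops; x horizontally uphill (towards the robot: yaw about pi), z up. A point u up the slope, v across, w off the deck is at x = u cos25 - w sin25, y = v, z = 22 mm + u sin25 + w cos25. Deck u -14..156, v -123..177 mm. Channels at v = -70, 0, 70 mm; which colour is where varies.
- comb (a joint): slide (m) of the steel comb bar, driven by the knob: 0 open, 0.030 locked. Bar across the deck at u 126..138, w 10..22 mm, with a 16 mm wide tooth per channel down to u = 92.5 mm. Open, each tooth stands 38 mm to -y of its label's centre line; locking slides it 30 mm to +y, behind the block. A block over 2 mm short of its stop blocks it.
- slot_blue: blue label place (tab, deck patch). Axes as rack; origin at bench level, stop at u = 0. Its blue-lipped cradle is clamped aside by s = -7..7 mm along v, new each time, not reported: find it by touch. Channel 32 mm wide about v = s, walls 8 mm high, 5 thick, to u = 78; lip and cheeks u 0..12, lip w 35.5..40.5 mm. Lay the block 20 mm uphill, slide it under the lip.
- home_blue (a point): point on the deck at u = v = w = 0 of slot_blue: the block's foot point comes here when home, but for the cradle's sideways setting s. Axes as the slot's.
- lock_knob (a joint): angle of the lock knob, rad: starts at 0 to 0.2, grows clockwise looking square onto the deck, end stop at 1.4; friction about 0.06 N m.
- lock_knob_grip (a point): grip point of the black knob on the rack's +y part (u = 62, v = 138 mm; robot's right), on its axis, 37 mm off the deck. z is the knob's axis, square to the slope (25 degrees from vertical); x runs along its grip bar and turns with it. Bar 42 mm long, 14 thick, top 7 mm above this point; its foot disc (44 mm across) 23 mm below.
- sleeve_a: finned steel sleeve, 42 mm across, 45 mm high, bystander; origin at its underside.
- sleeve_b: another finned steel sleeve, 42 mm across, 45 mm high, bystander.
- bored_block: aluminium block 60 x 60 x 45 mm with a bore, bystander; origin at its underside.
- scraper: screwdriver-like tool with a red handle lying on the bench between robot and rack, bystander.
- bottle: clear bottle, 64 mm across, 190 mm high, near the back, bystander.
Not all that is in view belongs to the job. Leave any pink or purple look-alike of the block_blue alone.

How it is judged (in metres and radians):
On the way, in this order (a step that is already met when the one before it is completed fails the run):
1. the blue block lies home in the blue channel, with the lock still open (x of foot_blue in the frame of slot_blue between -0.004 and 0.004 m and y of foot_blue in the frame of slot_blue between -0.01 and 0.01 m and z of foot_blue in the frame of slot_blue between 0.017 and 0.026 m and angle between the y axis of block_blue and the y axis of slot_blue, either way round below 0.08 rad and angle between block_blue's own z axis and vertical between 0.36 and 0.52 rad and value of joint lock_knob below 0.6 rad), for 0.2 s.
2. the lock knob is turned to its end stop (value of joint lock_knob above 1.33 rad), for 0.2 s.
At the end, for the whole second after the job is handed in: The blue block rests home in the blue cradle: foot point in slot_blue's frame x within 4, y within 10 mm, z 17 to 26 mm; in line with it (0.08 rad), flat on the slope (tilt 0.36 to 0.52 rad). The lock knob is at its end stop (over 1.33 of 1.4 rad), which it reaches only with the block home (x of foot_blue in the frame of slot_blue between -0.004 and 0.004 m and y of foot_blue in the frame of slot_blue between -0.01 and 0.01 m and z of foot_blue in the frame of slot_blue between 0.017 and 0.026 m and angle between the y axis of block_blue and the y axis of slot_blue, either way round below 0.08 rad and angle between block_blue's own z axis and vertical between 0.36 and 0.52 rad and value of joint lock_knob above 1.33 rad and linear speed of block_blue below 0.01 m/s); the robot touches nothing.
It fails at once if the blue block is rammed against the channel or its stop with over 45 N (contact force between block_blue and slot_blue above 45 N).
It fails at once if the red block is shifted by more than 10 mm (distance of block_red from where it was at the start of the episode above 0.01 m).
It fails at once if the yellow block is shifted by more than 15 mm (distance of block_yellow from where it was at the start of the episode above 0.015 m).
It fails at once if another thing on the bench is shifted by more than 20 mm (distance of any of sleeve_a, sleeve_b, bored_block, scraper, bottle from where it was at the start of the episode above 0.02 m).
It also fails if it takes over 58 s, if anything falls off the work surface, if the arm or the gripper's body presses on something with over 40 N, if the wrist force passes 120 N, or if a joint passes its speed limit or range.

## Working session

There is one attempt and no reset: what is moved stays moved. The work goes in short steps, each a Python script; the robot and the scene stay as the last script left them, time stands still between calls to the robot, and variables do not carry over. Pictures are saved under pics/ and viewed, at most 10 in all, crops included, and the job is handed in when it is done.

```bash
mkdir -p pics; ls; cat > h.py <<'E'
import numpy as np, cv2
from bench import *
from scipy.spatial.transform import Rotation as R
def shot(n,f):
    im=camera(n); cv2.imwrite(f,im[:,:,::-1]); return im
def proj(n,P):
    m=camera_model(n);K=np.array(m["intrinsics"]);T=np.linalg.inv(np.array(m["cam_to_world"]))
    c=np.atleast_2d(P)@T[:3,:3].T+T[:3,3];q=c@K.T
    return q[:,:2]/q[:,2:]
def ray(n,uv):
    m=camera_model(n);K=np.array(m["intrinsics"]);T=np.array(m["cam_to_world"])
    d=T[:3,:3]@np.linalg.inv(K)@np.array([uv[0],uv[1],1.]);return T[:3,3],d/np.linalg.norm(d)
def onz(n,uv,z):
    o,d=ray(n,uv);return o+d*(z-o[2])/d[2]
def tri(a,b):
    (o,d),(p,e)=ray("top",a),ray("side",b)
    s=np.linalg.lstsq(np.c_[d,-e],p-o,rcond=None)[0]
    x,y=o+s[0]*d,p+s[1]*e;return (x+y)/2,np.linalg.norm(x-y)
E
python3 - <<'E'
from h import *
for n in("top","side"):
    shot(n,f"pics/{n}0.png");print(n,np.array(camera_model(n)["cam_to_world"])[:3,3].round())
    for t in("block_blue","foot_blue","block_yellow","block_red","rack","home_blue","slot_blue","lock_knob_grip","scraper","bottle","sleeve_a","bored_block"):
        print(t,[(np.round(d["position"]).tolist(),round(d["score"],2)) for d in tip_of(n,t)][:4])
s=observe();print(s)
E
```

```text
pics
top [ 347.   77. 1048.]
block_blue [([394.0, 263.0, 3.0], 0.94), ([499.0, 452.0, 6.0], 0.76), ([507.0, 324.0, 0.0], 0.73)]
foot_blue [([536.0, 467.0, 1.0], 0.98), ([549.0, 319.0, -4.0], 0.77), ([418.0, 223.0, 0.0], 0.76)]
block_yellow [([499.0, 148.0, 4.0], 0.76), ([508.0, 324.0, -1.0], 0.41)]
block_red [([542.0, -67.0, 42.0], 0.85)]
rack [([597.0, -130.0, 0.0], 0.61)]
home_blue [([594.0, -128.0, 20.0], 0.65)]
slot_blue []
lock_knob_grip [([563.0, -272.0, 78.0], 0.6), ([543.0, -68.0, 42.0], 0.23)]
scraper [([341.0, -330.0, -1.0], 0.63), ([658.0, 463.0, 0.0], 0.39)]
bottle [([590.0, -130.0, -4.0], 0.73), ([655.0, 462.0, 2.0], 0.61)]
sleeve_a [([702.0, 371.0, 3.0], 0.91), ([618.0, 236.0, 4.0], 0.62)]
bored_block [([704.0, 130.0, -0.0], 0.97)]
side [ 476. 1189.  816.]
block_blue [([387.0, 260.0, -4.0], 0.98), ([503.0, 321.0, -3.0], 0.93), ([498.0, 451.0, 2.0], 0.78), ([594.0, -130.0, -1.0], 0.66)]
foot_blue [([414.0, 228.0, 2.0], 0.71), ([546.0, 321.0, 2.0], 0.64), ([536.0, 465.0, 0.0], 0.55), ([505.0, 326.0, -2.0], 0.25)]
block_yellow [([498.0, 148.0, -4.0], 0.69), ([616.0, 240.0,
[... 496 characters left out ...]

{'clock': 1.3, 'joint_pos': array([-1.24508027e+00,  8.71952493e-02,  1.37068746e+00, -3.66354130e-05,
        1.68359221e+00, -1.03117929e-01]), 'dq': array([-0.00195856, -0.00035028,  0.00090836, -0.00179882,  0.00081429,
       -0.00169681]), 'joint_torque': array([-5.80022624e-04, -3.40042126e+01, -3.02594733e+01,  7.16732908e-02,
        2.38459837e-02, -3.36915519e-06]), 'position': array([ 228.67888531, -500.2318971 ,  213.51484885]), 'tool_rot': array([3.14147929e+00, 4.83277464e-05, 4.28829859e-01]), 'contact_force': array([ 0.05152579, -0.39614026,  0.62438198]), 'wrist_torque': array([ 0.02535004, -0.06317024,  0.04036528]), 'grasp_force': 0.0, 'gripper_width': 94.14595385981508}
```

View pics/top0.png

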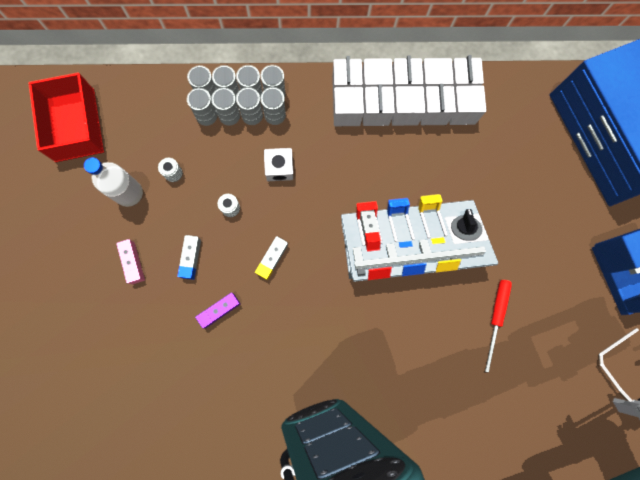

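View pics/side0.png

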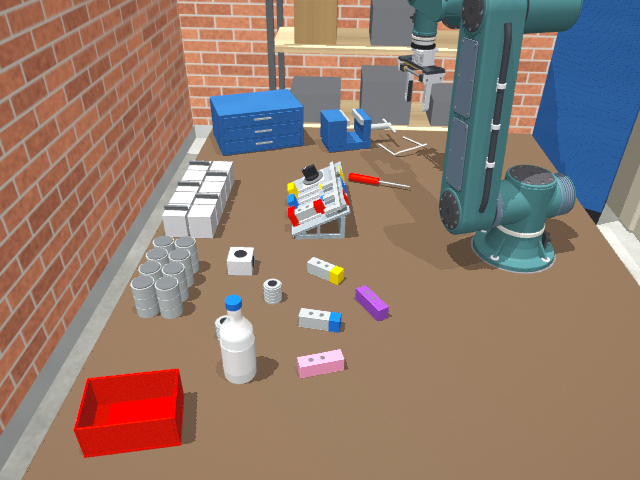

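Top view: blue block at about (189,257) with its blue end at (186,272); pink (129,261) and purple (217,310) look-alikes. The rack's channels run red, blue, yellow from left to right, with the blue tab at (398,206) and the knob at (468,225). Next I'll refine with zooms and a silhouette fit.

```bash
cat > fit.py <<'E'
from h import *
from scipy.optimize import minimize
def box(p):
    x,y,yaw=p[:3];z=p[3] if len(p)>3 else 0
    c=np.array([[a,b,h] for a in(-45,45) for b in(-14,14) for h in(0,32)],float)
    return c@R.from_euler('z',yaw).as_matrix().T+[x,y,z]
def mask(n,p):
    m=np.zeros((480*4,640*4),np.uint8)
    h=cv2.convexHull(((proj(n,box(p))+.5)*4).astype(np.float32)).round().astype(int)
    cv2.fillConvexPoly(m,h,1);return cv2.resize(m.astype(np.float32),(640,480),interpolation=cv2.INTER_AREA)
def fit(regs,p0):
    def cost(p):
        return sum(np.abs(mask(n,p)-r).sum()/r.sum() for n,r in regs.items())
    p0=np.array(p0,float);S=np.vstack([p0]+[p0+d for d in np.diag([8,8,.15,5][:len(p0)])])
    return minimize(cost,p0,method='Nelder-Mead',options=dict(initial_simplex=S,xatol=.02,fatol=1e-4))
E
python3 - <<'E'
from fit import *
regs={}
for n in("top","side"):
    camera(n);
    t=proj(n,[505,323,15])[0]
    best=min(silhouettes(n,"block_blue"),key=lambda d:np.hypot(*(np.argwhere(d["region"]).mean(0)[::-1]-t)))
    regs[n]=best["region"].astype(np.float32);print(n,best["score"],regs[n].sum(),np.argwhere(regs[n]).mean(0)[::-1],t)
for k in(regs,{"top":regs["top"]},{"side":regs["side"]}):
    r=fit(k,[505,323,3.05]);print(r.x,r.fun)
r=fit(regs,[505,323,3.05,0]);print("z free",r.x,r.fun)
a=cv2.imread("pics/top0.png")[185:290,330:510];b=cv2.imread("pics/side0.png")[155:245,275:365]
cv2.imwrite("pics/tz.png",cv2.resize(a,None,fx=4.4,fy=4.4,interpolation=cv2.INTER_CUBIC))
cv2.imwrite("pics/sz.png",cv2.resize(b,None,fx=6.5,fy=6.5,interpolation=cv2.INTER_CUBIC))
E
```

```text
top 0.84 743.0 [189.18169583 257.55450875] [191.43042168 256.69961732]
side 0.89 804.0 [319.8159204  319.70149254] [319.14451476 319.01619131]
[503.52450269 326.92602361   2.99662893] 0.12720967829227448
[503.47803486 327.65735131   2.98022828] 0.050891656428575516
[504.00291297 325.38092794   3.02867063] 0.05503731220960617
z free [503.5161124  327.25085331   2.99871561   1.23940852] 0.11440578103065491
```

View pics/tz.png

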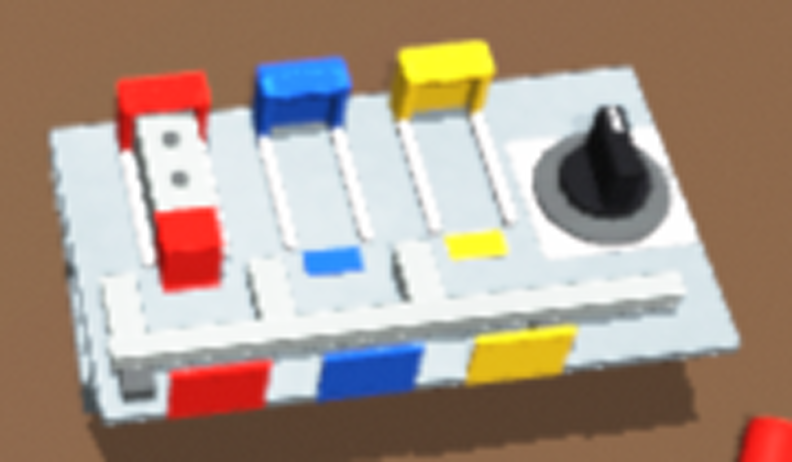

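View pics/sz.png

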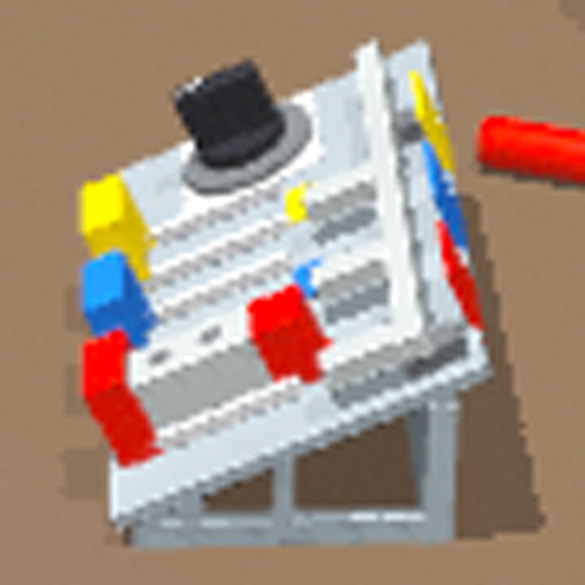

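Zoomed top: the deck corners are at (52,130), (632,68) and (740,345) in zoom pixels. The blue deck patch is at (333,261), and the blue walls end at about (290,245) and (366,238). The side zoom shows all teeth open and the red block home. Now I'll fit the rack pose.

```bash
cat > rk.py <<'E'
from h import *
c25,s25=np.cos(np.radians(25)),np.sin(np.radians(25))
def W(p,uvw):
    u,v,w=np.atleast_2d(np.array(uvw,float)).T
    return np.c_[u*c25-w*s25,v,22+u*s25+w*c25]@R.from_euler('z',p[2]).as_matrix().T+[p[0],p[1],0]
E
python3 - <<'E'
from rk import *
from scipy.optimize import least_squares
T=lambda x,y:(330+(x+.5)/4.4-.5,185+(y+.5)/4.4-.5)
S=lambda x,y:(275+(x+.5)/6.5-.5,155+(y+.5)/6.5-.5)
top=[((-14,-123,0),T(52,130)),((-14,177,0),T(632,68)),((156,177,0),T(740,345))]
# red block: foot end top corners & coloured end top at u 90; labels
top+=[((90,-70+14,32),T(218,208+38)),]
side=[((156,177,0),S(427,42)),((-14,-123,0),S(112,508)),((156,-123,0),S(490,365))]
def res(p,d=None):
    r=[]
    for n,l in(("top",top[:3]),("side",side)):
        if d and n!=d: continue
        r.append((proj(n,W(p,[a for a,_ in l]))-[b for _,b in l]).ravel())
    return np.concatenate(r)
for d in(None,"top","side"):
    f=least_squares(res,[597,-129,3.2],args=(d,));print(d,f.x,f.fun.round(1))
p=least_squares(res,[597,-129,3.2]).x
# overlay
im=cv2.imread("pics/top0.png");sm=cv2.imread("pics/side0.png")
def ov(n,im,x0,y0,x1,y1,k):
    a=cv2.resize(im[y0:y1,x0:x1],None,fx=k,fy=k,interpolation=cv2.INTER_CUBIC)
    def pl(pts,col):
        q=((proj(n,W(p,pts))-[x0,y0]+.5)*k).round().astype(int);cv2.polylines(a,[q],True,col,1)
    pl([(-14,-123,0),(-14,177,0),(156,177,0),(156,-123,0)],(0,255,0))
    for v in(-70,0,70): pl([(0,v-16,0),(78,v-16,0),(78,v+16,0),(0,v+16,0)],(0,0,255))
    for v in(-70,0,70): pl([(92.5,v-46,22),(126,v-46,22),(126,v-30,22),(92.5,v-30,22)],(255,0,255))
    pl([(126,-120,22),(126,120,22)],(255,0,255))
    pl([(0,-84,32),(90,-84,32),(90,-56,32),(0,-56,32)],(0,0,0))
    pl([(62,138,14),(62,138,44)],(0,255,255))
    pl([(62+22*np.cos(t),138+22*np.sin(t),14) for t in np.linspace(0,6.28,24)],(0,255,255))
    return a
A=ov("top",im,335,190,505,290,4.7);B=ov("side",sm,280,155,360,245,6.6)
cv2.imwrite("pics/ovt.png",A);cv2.imwrite("pics/ovs.png",B);print(A.shape,B.shape)
E
```

```text
None [ 592.3736412  -129.28782628    3.23294909] [-0.3 -0.   0.1 -0.1  0.6  0.2  0.3 -0.4 -0.1  1.5 -0.3 -0.1]
top [ 592.53132371 -128.97418779    3.23190608] [-0.4 -0.2  0.  -0.1  0.4  0.2]
side [ 592.25928487 -131.50943091    3.23259734] [ 0.3 -0.7  0.   1.  -0.3 -0.5]
(470, 799, 3) (594, 528, 3)
```

View pics/ovt.png

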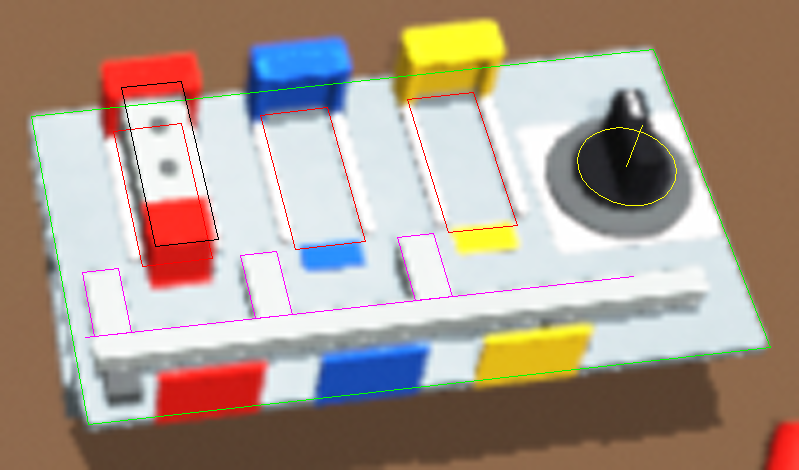

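View pics/ovs.png

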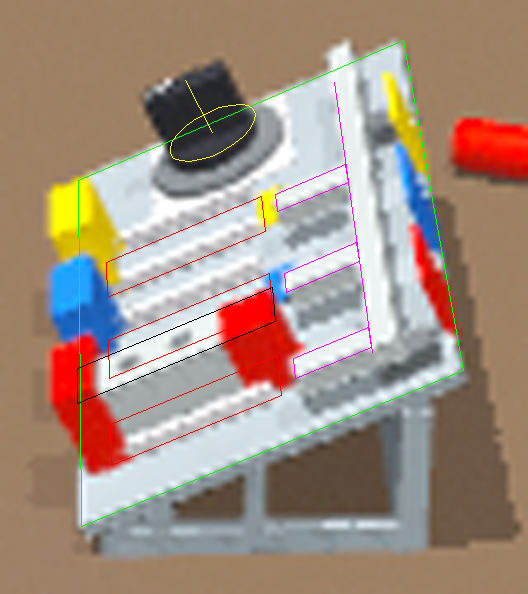

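The overlays agree with the deck, teeth, walls and knob axis, and the red block sits home. The rack is at about (592.4, -129.5) with yaw 3.2325. Next: a visual guess of s, plus IK checks.

```bash
cat >> rk.py <<'E'
P=np.array([592.6,-129.5,3.2325])
RB=R.from_euler('z',P[2])*R.from_euler('y',-25,degrees=True)
FL=R.from_euler('x',np.pi); FY=R.from_euler('y',np.pi)
e=lambda r:r.as_euler('xyz').tolist()
# tool pose with block foot at (u,v,w): TCP at block x=+G from centre, H above underside
G,H=5.,20.
def rackpose(u,v,w,F,dyaw=0): # TCP itself at deck coords
    return W(P,(u,v,w))[0].tolist(), e(RB*R.from_euler('z',dyaw)*F)
def blk(bx,by,yaw,z,F):
    r=R.from_euler('z',yaw); return (np.array([bx,by,z])+r.apply([G,0,0])).tolist(), e(r*F)
BB=(503.6,327.0,3.0)
E
python3 - <<'E'
from rk import *
for n in("top","side"):
    im=cv2.imread(f"pics/{n}0.png");g=im.astype(float).min(2);
    for lab,c in(("blue",0),("yel",70)):
        best=[]
        for s in np.arange(-10,10.1,1):
            v=0
            for sg in(-1,1):
                pts=[(u,c+s+sg*18.5,8) for u in np.linspace(20,75,40)]
                q=proj(n,W(P,pts)).astype(np.float32)
                v+=cv2.remap(g.astype(np.float32),q[None,:,0],q[None,:,1],cv2.INTER_LINEAR).mean()
            best.append(round(v/2))
        print(n,lab,best)
print(observe()["clock"])
for F,nm in((FL,"FL"),(FY,"FY")):
    for a in(blk(*BB,20,F),blk(*BB,200,F),rackpose(72,0,100,F),rackpose(50,0,20,F)):
        q=inverse_kinematics(*a);print(nm,np.round(a[0]),None if q is None else np.round(q,2))
for d in np.arange(-3.2,3.3,.4):
    q=inverse_kinematics(*rackpose(62,138,29,FL,d));print("knob",round(d,2),None if q is None else np.round(q,2))
E
```

```text
top blue [225, 223, 217, 210, 209, 218, 233, 245, 252, 253, 251, 243, 234, 228, 226, 225, 224, 224, 224, 224, 224]
top yel [219, 216, 210, 200, 191, 195, 213, 234, 247, 252, 253, 248, 240, 230, 224, 221, 221, 223, 227, 230, 232]
side blue [170, 170, 170, 172, 176, 180, 185, 190, 194, 197, 198, 198, 198, 198, 198, 200, 202, 204, 207, 209, 210]
side yel [191, 191, 193, 195, 200, 206, 214, 223, 230, 236, 239, 239, 235, 229, 222, 214, 207, 201, 196, 193, 191]
1.5
FL [499. 328.  20.] [ 0.49  0.3   1.51  0.    1.33 -0.94]
FL [499. 328. 200.] [ 0.49  0.19  1.28  0.    1.67 -0.94]
FL [ 570. -132.  143.] [-0.24  0.51  1.04 -0.15  2.   -1.94]
FL [ 556. -133.   61.] [-0.25  0.53  1.18 -0.15  1.84 -1.92]
FY [499. 328.  20.] [0.49 0.3  1.51 0.   1.33 2.2 ]
FY [499. 328. 200.] [0.49 0.19 1.28 0.   1.67 2.2 ]
FY [ 570. -132.  143.] [-0.24  0.51  1.04 -0.15  2.    1.2 ]
FY [ 556. -133.   61.] [-0.25  0.53  1.18 -0.15  1.84  1.22]
knob -3.2 [-0.43  0.61  1.03 -0.22  1.88  1.09]
knob -2.8 [-0.43  0.61  1.03 -0.22  1.88  0.69]
knob -2.4 [-0.43  0.61  1.03 -0.22  1.88  0.29]
knob -2.0 [-0.43  0.61  1.03 -0.22  1.88 -0.11]
knob -1.6 [-0.43  0.61  1.03 -0.22  1.88 -0.51]
knob -1.2 [-0.43  0.61  1.03 -0.22  1.88 -0.91]
knob -0.8 [-0.43  0.61  1.03 -0.22  1.88 -1.31]
knob -0.4 [-0.43  0.61  1.03 -0.22  1.88 -1.71]
knob -0.0 [-0.43  0.61  1.03 -0.22  1.88 -2.11]
knob 0.4 [-0.43  0.61  1.03 -0.22  1.88 -2.51]
knob 0.8 None
knob 1.2 None
knob 1.6 None
knob 2.0 [-0.43  0.61  1.03 -0.22  1.88  2.17]
knob 2.4 [-0.43  0.61  1.03 -0.22  1.88  1.77]
knob 2.8 [-0.43  0.61  1.03 -0.22  1.88  1.37]
knob 3.2 [-0.43  0.61  1.03 -0.22  1.88  0.97]
```

s looks like about -1. Grasp next.

```bash
python3 - <<'E'
from rk import *
set_gripper(60,40)
move_to(*blk(*BB,120,FL))
p,o=blk(*BB,20,FL)
print(move_l(p,o,vel=120,stop_force=6),observe()["position"])
set_gripper(0,45)
s=observe();print(s["gripper_width"],s["grasp_force"],s["contact_force"])
move_l([p[0],p[1],200],vel=200)
s=observe();print(s["gripper_width"],s["grasp_force"],s["contact_force"],s["clock"])
move_to(*rackpose(50+25,-1,90,FL))
s=observe();print(s["gripper_width"],s["contact_force"],s["clock"])
a=shot("top","pics/g.png");b=shot("side","pics/g2.png")
c=np.hstack([cv2.resize(a[150:310,310:510],None,fx=2,fy=2),cv2.resize(b[100:260,240:440],None,fx=2,fy=2)])
cv2.imwrite("pics/g3.png",c[:,:,::-1])
E
```

```text
False [499.36608889 328.06483467  20.99941885]
27.56191261353491 44.99099135398865 [-0.69021526 -2.44595928  2.66985145]
27.89112859842844 44.987245202064514 [-0.40679037  0.04935527 -5.85320366] 7.9
27.747801368791794 [-0.01314934  0.01582402 -4.96713877] 9.6083
```

View pics/g3.png

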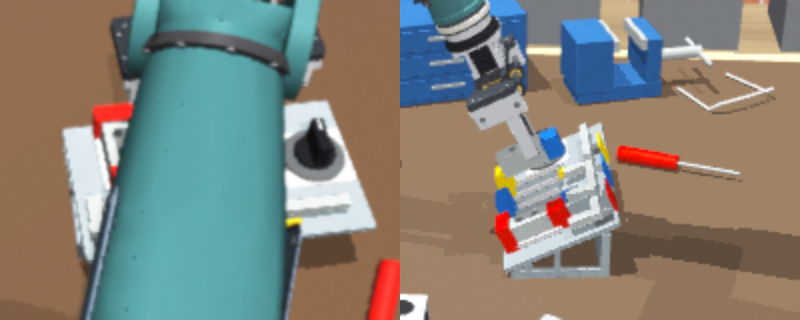

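The block is held above the blue channel with its blue end uphill. Next I lower it until it touches and feel for the walls.

```bash
cat >> rk.py <<'E'
def uvw(p):
    q=R.from_euler('z',-P[2]).apply(np.array(p)-[P[0],P[1],0]);q[2]-=22
    return np.array([q[0]*c25+q[2]*s25,q[1],-q[0]*s25+q[2]*c25])
def fr(f): return RB.inv().apply(f)
def st(t):
    s=observe();print(t,"uvw",uvw(s["position"]).round(2),"F",fr(s["contact_force"]).round(1),"w",round(s["gripper_width"],1),"t",round(s["clock"],1));return uvw(s["position"])
def go(u,v,w,vel=100,sf=None): return move_l(W(P,(u,v,w))[0].tolist(),vel=vel,stop_force=sf)
E
python3 - <<'E'
from rk import *
st("start")
go(75,-1,34,120)
st("above")
print(go(75,-1,16,15,5)); a=st("touch")
E
```

```text
start uvw [74.7  -2.26 90.69] F [-2.2 -0.5 -4.8] w 27.7 t 9.7
above uvw [74.86 -1.13 34.75] F [-1.8  0.7 -4. ] w 27.9 t 10.3
True
touch uvw [75.03 -1.03 20.52] F [1.  0.  5.6] w 27.7 t 11.2
```

```bash
python3 - <<'E'
from rk import *
w=22.5
go(75,-1,w,20); st("lift")
print(go(75,8,w,8,4)); a=st("+v")
go(75,-1,w,20)
print(go(75,-10,w,8,4)); b=st("-v")
m=(a[1]+b[1])/2;print("mid",m)
go(75,m,w,20);st("mid")
E
```

```text
lift uvw [74.92 -1.27 21.13] F [-2.3 -0.4 -4.5] w 27.3 t 11.6
True
+v uvw [74.58  1.96 20.77] F [-1.5 -0.2 -1.7] w 27.7 t 12.2
True
-v uvw [74.65 -1.77 20.71] F [1.2 1.2 1.5] w 27.4 t 13.1
mid 0.09339520087193476
mid uvw [74.99 -0.14 21.58] F [-2.2 -0.5 -4.6] w 27.4 t 13.4
```

The stops might be deck contact, so I'll repeat the feel higher, still below the wall tops.

```bash
python3 - <<'E'
from rk import *
w=24.5
go(75,0,w,20); sleep(.3);st("lift")
print(go(75,9,w,8,5)); a=st("+v")
go(75,0,w,20); sleep(.2);st("back")
print(go(75,-9,w,8,5)); b=st("-v")
m=(a[1]+b[1])/2;print("mid",m)
go(75,m,w,20);sleep(.2);st("mid")
E
```

```text
lift uvw [ 7.500e+01 -3.000e-02  2.447e+01] F [-1.6 -0.3 -5.2] w 27.6 t 13.9
True
+v uvw [74.54  2.12 22.85] F [-2.3  0.9 -5.2] w 28.2 t 14.6
back uvw [ 7.501e+01 -3.000e-02  2.420e+01] F [-1.7  0.5 -5.7] w 27.4 t 15.1
True
-v uvw [74.52 -1.67 23.03] F [-2.2  1.7 -4. ] w 28.0 t 15.7
mid 0.2269392962440714
mid uvw [75.02  0.1  24.15] F [-2.5 -1.1 -5.2] w 27.8 t 16.2
```

Both passes agree on walls at ±1.9 about v≈0.2. Now I slide it down under the lip.

```bash
python3 - <<'E'
from rk import *
go(75,.2,21.6,20); sleep(.2);st("low")
print(go(42,.2,21.6,14,6)); st("stop?");sleep(.3);st("settled")
E
```

```text
low uvw [75.03  0.18 21.53] F [-2.4 -0.3 -5. ] w 27.6 t 16.7
True
stop? uvw [49.75  0.14 21.25] F [1.6 0.2 5.4] w 27.5 t 18.4
settled uvw [49.78  0.13 21.18] F [ 1.7 -0.4  5.2] w 27.8 t 18.7
```

```bash
python3 - <<'E'
from rk import *
go(50.5,.2,22.2,15);sleep(.2);st("relieved")
print(go(42,.2,22.0,8,8)); sleep(.2);a=st("stop2")
E
```

```text
relieved uvw [50.15  0.12 21.76] F [-3.2  0.1 -2.7] w 27.2 t 19.3
True
stop2 uvw [49.87  0.06 21.62] F [ 2.5 -0.2  5. ] w 27.3 t 20.0
```

The stop repeats at u≈49.8, where home is expected. Next: lower, release, back off and look.

```bash
python3 - <<'E'
from rk import *
a=st("0")
go(49.8,.2,19.5,8,4);st("down")
set_gripper(42,40);sleep(.3);st("open")
go(49.8,.2,110,150)
s=observe();q=np.array(s["joint_pos"]);q[0]+=.75;move_joints(q.tolist());st("clear")
for n in("top","side"):
    shot(n,f"pics/h_{n}.png")
    for t in("foot_blue","block_blue","home_blue","lock_knob_grip"):
        print(n,t,[(uvw(d["position"]).round(1).tolist(),round(d["score"],2)) for d in tip_of(n,t) if abs(d["position"][1]+150)<150])
a=cv2.imread("pics/h_top.png")[195:285,335:505];b=cv2.imread("pics/h_side.png")[155:240,280:365]
A=cv2.resize(a,(800-0,424),interpolation=cv2.INTER_CUBIC)[:,:450+350];
c=np.zeros((590,800,3),np.uint8);k=2.9
A=cv2.resize(a,None,fx=k,fy=k,interpolation=cv2.INTER_CUBIC);B=cv2.resize(b,(300,300),interpolation=cv2.INTER_CUBIC)
c[:A.shape[0],:A.shape[1]]=A;c[:300,500:800]=B;kz=a[20:75,55:160];K=cv2.resize(kz,None,fx=5.2,fy=5.2,interpolation=cv2.INTER_CUBIC);c[300:300+K.shape[0],:K.shape[1]]=K[:290]
cv2.imwrite("pics/h.png",c)
E
```

```text
0 uvw [49.87  0.06 21.62] F [ 2.5 -0.2  5. ] w 27.3 t 20.0
down uvw [49.88  0.14 21.59] F [ 2.3 -0.9  5.6] w 27.7 t 20.3
open uvw [49.8   0.21 19.46] F [ 0.1 -0.4 -0.2] w 42.0 t 21.0
clear uvw [  77.16 -442.53   96.33] F [ 0.4  0.6 -0.4] w 42.0 t 23.4
top foot_blue [([-0.7, -0.4, -2.1], 0.78)]
top block_blue [([42.7, 1.4, 1.4], 0.61)]
top home_blue [([-1.6, -0.6, -2.0], 0.75)]
top lock_knob_grip [([60.3, 138.8, 37.0], 0.8)]
side foot_blue [([2.1, -1.6, 1.8], 0.91)]
side block_blue [([44.3, 0.5, -2.3], 0.72)]
side home_blue [([-3.4, -0.1, 2.6], 0.55)]
side lock_knob_grip []
```

View pics/h.png

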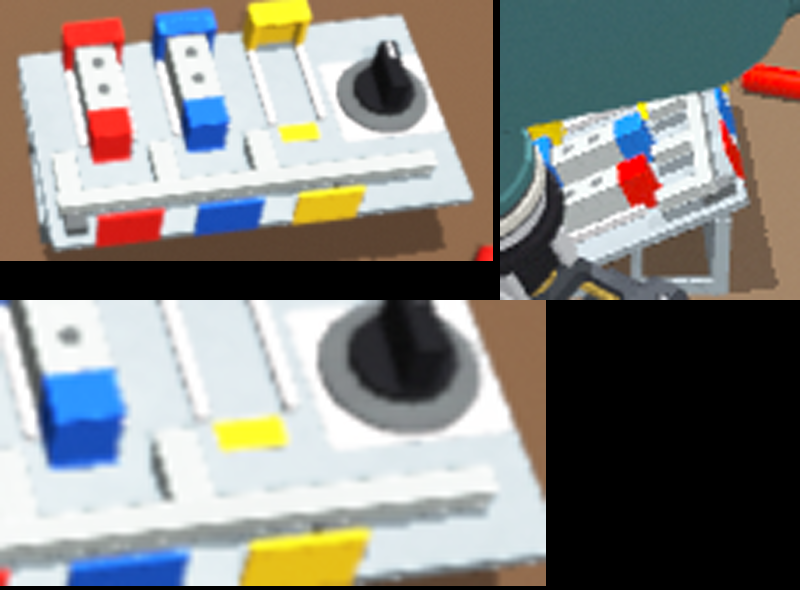

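The blue block lies home in line with red: their blue and red ends are level at rows ~148/160, which matches the rack's skew. The knob bar points roughly along the slope, so I'll fit its angle.

```bash
python3 - <<'E'
from rk import *
reg={}
for n in("top","side"):
    im=cv2.imread(f"pics/{n}0.png").max(2);m=np.zeros((480,640),bool)
    c=proj(n,W(P,(62,138,30)))[0].astype(int);m[c[1]-20:c[1]+20,c[0]-25:c[0]+25]=True
    reg[n]=((im<75)&m).astype(np.float32);print(n,reg[n].sum())
def ren(n,th,h1,r):
    m=np.zeros((1920,2560),np.uint8)
    bar=[(62+a*np.cos(th)-b*np.sin(th),138+a*np.sin(th)+b*np.cos(th),w) for a in(-21,21) for b in(-7,7) for w in(h1,44)]
    cyl=[(62+r*np.cos(t),138+r*np.sin(t),w) for t in np.linspace(0,6.3,40) for w in(4,14)]
    for s in(bar,cyl):
        cv2.fillConvexPoly(m,cv2.convexHull(((proj(n,W(P,s))+.5)*4).round().astype(np.int32)),1)
    return cv2.resize(m.astype(np.float32),(640,480),interpolation=cv2.INTER_AREA)
for n in reg:
    out=[(round(float(np.abs(ren(n,th,14,22)-reg[n]).sum()),0),round(th,2)) for th in np.arange(-1.5,1.6,.1)]
    print(n,sorted(out)[:6],sorted(out)[-1])
E
```

```text
top 326.0
side 173.0
top [(109.0, np.float64(-0.1)), (112.0, np.float64(0.0)), (115.0, np.float64(-0.2)), (117.0, np.float64(0.1)), (121.0, np.float64(-0.3)), (123.0, np.float64(0.2))] (165.0, np.float64(1.5))
side [(54.0, np.float64(0.2)), (55.0, np.float64(-0.4)), (55.0, np.float64(0.4)), (55.0, np.float64(0.9)), (56.0, np.float64(-0.6)), (56.0, np.float64(-0.5))] (95.0, np.float64(-1.4))
```

```bash
python3 - <<'E'
from rk import *
move_to(*rackpose(62,138,110,FL,-.1))
set_gripper(36,25)
print(go(62,138,29,100,6));st("at knob")
set_gripper(0,25);sleep(.2);st("gripped")
s=observe();q0=np.array(inverse_kinematics(*rackpose(62,138,29,FL,-.1)))
for d in(.3,.6,.9,1.1,1.2,1.25,1.3,1.35,1.4):
    q=q0.copy();q[5]+=d;move_joints(q.tolist());sleep(.1)
    s=observe();t=fr(s["wrist_torque"])
    print(d,"tz",t.round(2),"F",fr(s["contact_force"]).round(1),"w",round(s["gripper_width"],1),round(s["clock"],1))
    if abs(t[2])>.8: break
E
```

```text
False
at knob uvw [ 61.86 138.28  29.95] F [-0.   0.2 -0.2] w 35.8 t 27.3
gripped uvw [ 61.83 138.72  29.55] F [-1.5  3.6  2.1] w 13.8 t 28.0
0.3 tz [ 0.77  0.56 -0.07] F [-1.2  4.   3.1] w 13.7 28.5
0.6 tz [ 0.77  0.68 -0.05] F [-1.4  4.2  3.2] w 14.3 29.0
0.9 tz [ 0.78  0.77 -0.1 ] F [-3.2  4.1  4.1] w 14.0 29.5
1.1 tz [ 0.76  0.71 -0.07] F [-2.5  4.9  4.2] w 13.9 29.9
1.2 tz [ 0.73  0.77 -0.06] F [-3.   4.6  3.2] w 13.5 30.2
1.25 tz [ 0.71  0.79 -0.06] F [-2.4  3.7  3.4] w 14.0 30.6
1.3 tz [ 0.76  0.81 -0.07] F [-3.   4.8  4.5] w 13.9 30.9
1.35 tz [0.81 0.72 0.29] F [-3.3  3.1  3.4] w 14.2 31.3
1.4 tz [0.78 0.74 0.45] F [-2.5  4.2  4.1] w 14.5 31.6
```

The torque jumps right at 1.4 rad, which is the end stop. Release, retreat and verify.

```bash
python3 - <<'E'
from rk import *
set_gripper(36,25);sleep(.2)
go(62,138,120,120)
s=observe();q=np.array(s["joint_pos"]);q[0]-=.8;move_joints(q.tolist());sleep(.3);st("clear")
shot("top","pics/e.png");shot("side","pics/e2.png")
a=cv2.imread("pics/e.png")[190:290,300:500];b=cv2.imread("pics/e2.png")[150:250,270:370]
cv2.imwrite("pics/e3.png",np.hstack([cv2.resize(a,(540,270)),cv2.resize(b,(260,270))]) )
E
```

```text
clear uvw [427.12 451.16 -51.07] F [ 0.3 -0.6  0.2] w 35.8 t 35.5
```

View pics/e3.png

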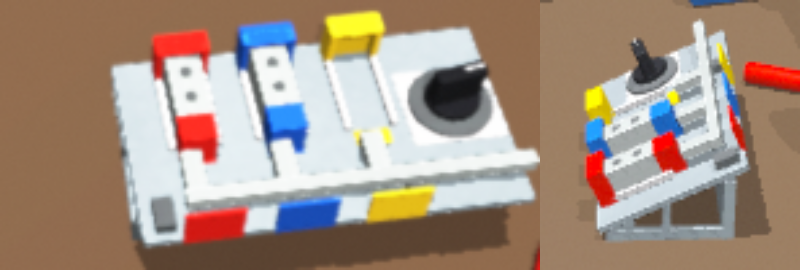

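The teeth stand behind both blocks (at about (195,165) and (285,155)), and the knob has turned across the slope. Everything is in place, so I'm handing in.

```bash
python3 -c "
from bench import *
print(close_job())"
```

```text
the job is handed in; nothing more can be done
None
```

The blue block is home in its channel under the lip and against the stop, the lock knob is turned to its end stop with the comb closed behind the blocks, and the job was handed in at about 36 s; no verdict came back.

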